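Twist the cap off the desk-divider post

TASK

We are taking down the reading-desk divider: unscrew the cap of the post that holds the glass pane, leave the other post's cap on, and finish while holding the cap level in the gripper, lifted clear off, at least 8 cm above where it sat. These posts come with right-hand or left-hand threads that look alike, so feel which way the cap loosens (about a fifth of a turn frees it) before lifting it straight up; do not knock the books, basket or tape dispenser about.

Things in the scene. Friction and masses are not known exactly. Their poses are not given: they have to be found in the camera images.
- pane: clear glass divider pane, 190 mm long, 6 mm thick, top at 112 mm, standing in a low aluminium rail with a square end stub 116 mm high; fixed. Origin on the table at the axis of the post that holds it; the pane runs from 21 to 228 mm along its own x away from that post
- pad: square black rubber pad 160 x 160 x 2 mm, fixed flat on the table, on which the other post stands; origin at its centre
- post_a: aluminium divider post fixed to the table: foot 100 mm diameter, 10 mm high; shaft 40 mm diameter up to 122 mm, then a threaded steel neck hidden under the cap. Origin at the centre of its foot, z up; at the start the cap's bar lies along its x. The two posts look alike: one stands at the pane's origin, the other on the rubber pad
- post_b: aluminium divider post fixed to the table: foot 100 mm diameter, 10 mm high; shaft 40 mm diameter up to 122 mm, then a threaded steel neck hidden under the cap. Origin at the centre of its foot, z up; at the start the cap's bar lies along its x. The two posts look alike: one stands at the pane's origin, the other on the rubber pad
- cap_a: grey plastic screw cap, screwed home on post_a: skirt 54 mm diameter, 31 mm tall, topped by an upright grip bar 46 mm long (cap x), 14 mm thick (cap y), rising from 31 to 60 mm above the origin: pinch the bar from above. Origin: centre of its underside, z up, 123 mm above the table at the start. 50 to 90 g; 2 mm side play. One of the two caps is right-hand, the other left-hand, unmarked
- cap_b: grey plastic screw cap, screwed home on post_b: skirt 54 mm diameter, 31 mm tall, topped by an upright grip bar 46 mm long (cap x), 14 mm thick (cap y), rising from 31 to 60 mm above the origin: pinch the bar from above. Origin: centre of its underside, z up, 123 mm above the table at the start. 50 to 90 g; 2 mm side play. One of the two caps is right-hand, the other left-hand, unmarked
- neck_a (a point): point on the axis of post_a at its neck's top, 146 mm up. Coarse two-start thread: turned the wrong way the cap stops hard within 0.15 rad (0.3 N m tells; ease off); the right way it turns freely, level or climbing up to 2 mm, and lifts straight off once turned 1.1 to 1.7 rad; from 2.1 rad the next start blocks. It cannot be pulled off before
- neck_b (a point): point on the axis of post_b at its neck's top, 146 mm up. Coarse two-start thread: turned the wrong way the cap stops hard within 0.15 rad (0.3 N m tells; ease off); the right way it turns freely, level or climbing up to 2 mm, and lifts straight off once turned 1.1 to 1.7 rad; from 2.1 rad the next start blocks. It cannot be pulled off before
- books: stack of three books, 150 x 216 x 74 mm high, origin under its centre; leave alone
- basket: black plastic basket with pens, 200 x 150 mm, 80 mm high (pens to 136 mm), origin under its centre; leave alone
- tape: grey tape dispenser, 60 x 130 mm, 70 mm high, origin under its centre; leave alone

How it is judged (in metres and radians):
On the way:
1. the cap of the pane's post is unscrewed: turned at least 0.7 rad (40 degrees) on its post before it is lifted (((horizontal distance between post_a and pane below 0.04 m and angle between the x axis of cap_a and the x axis of post_a, either way round above 0.7 rad and z of cap_a in the frame of post_a between 0.115 and 0.14 m and horizontal distance between cap_a and post_a below 0.006 m) or (horizontal distance between post_b and pane below 0.04 m and angle between the x axis of cap_b and the x axis of post_b, either way round above 0.7 rad and z of cap_b in the frame of post_b between 0.115 and 0.14 m and horizontal distance between cap_b and post_b below 0.006 m))), for 0.1 s.
At the end, for the whole second after the job is handed in: The cap of the pane's post is gripped by the fingers (over 1 N), at least 65 mm above its seat, within 0.35 rad of level, still (under 30 mm/s) and touching nothing but the fingers; the other cap is still seated on its post (((horizontal distance between post_a and pane below 0.04 m and z of cap_a in the frame of post_a above 0.188 m and contact force between the fingers and cap_a above 1 N and contact force between cap_a and post_a below 0.1 N and contact force between cap_a and pane below 0.1 N and contact force between cap_a and post_b below 0.1 N and contact force between cap_a and cap_b below 0.1 N and contact force between cap_a and books below 0.1 N and contact force between cap_a and basket below 0.1 N and angle between cap_a's own z axis and vertical below 0.35 rad and linear speed of cap_a below 0.03 m/s and z of cap_b in the frame of post_b below 0.126 m and horizontal distance between cap_b and post_b below 0.006 m) or (horizontal distance between post_b and pane below 0.04 m and z of cap_b in the frame of post_b above 0.188 m and contact force between the fingers and cap_b above 1 N and contact force between cap_b and post_b below 0.1 N and contact force between cap_b and pane below 0.1 N and contact force between cap_b and post_a below 0.1 N and contact force between cap_b and cap_a below 0.1 N and contact force between cap_b and books below 0.1 N and contact force between cap_b and basket below 0.1 N and angle between cap_b's own z axis and vertical below 0.35 rad and linear speed of cap_b below 0.03 m/s and z of cap_a in the frame of post_a below 0.126 m and horizontal distance between cap_a and post_a below 0.006 m))); the arm keeps its last pose, push and grip.
It fails at once if the other post's cap was turned or lifted ((horizontal distance between post_a and pane below 0.04 m and (distance of cap_b from where it was at the start of the episode above 0.008 m or angle between the x axis of cap_b and the x axis of post_b, either way round above 0.4 rad)) or (horizontal distance between post_b and pane below 0.04 m and (distance of cap_a from where it was at the start of the episode above 0.008 m or angle between the x axis of cap_a and the x axis of post_a, either way round above 0.4 rad))).
It fails at once if the books, basket or tape dispenser were pushed more than 25 mm (distance of any of books, basket, tape from where it was at the start of the episode above 0.025 m).
It also fails if it takes over 45 s, if anything falls off the work surface, if the arm or the gripper's body presses on something with over 40 N, if the wrist force passes 120 N, or if a joint passes its speed limit or range.

ROBOT

A 6-joint arm with a two-finger parallel gripper is mounted at the origin on the work surface. World frame = base frame: x ahead of the robot, y to its left, z up, the work surface at z = 0. Lengths are in mm, angles in rad, forces in N, time in s.
With the tool pointing down it reaches from about 300 to 775 mm from the base axis. Payload 14.6 kg.
Tool frame: the origin (TCP) lies midway between the tips of the shut fingers; the grasp point (between the pads) lies behind it (manip.grip_depth is the z of the grasp point in the tool frame, in mm); z points along the fingers, y is the line along which they close (so a half turn about z gives the same grasp; the last joint's range is limited). The gripper opens to 94 mm and grips with 3 to 60 N. Pads are 16 mm wide; open, the fingers measure 119 mm over their backs; the gripper's body (75 mm by 177 mm) begins 78 mm behind the grasp point.
Start: joints at [1.192, 0.3, 1.521, -0, 1.321, -0.067], TCP at [168.722, 523.471, 205.446] pointing down, gripper open.
Joint ranges: [-3.03, 3.03], [-0.79, 2.21], [0.23, 2.52], [-1.04, 4.18], [0, 3.07], [-2.55, 2.55]. Speed limits (rad/s): [2.22, 2.22, 2.57, 3.14, 3.14, 3.14].

INTERFACE

Orientations are given as [roll, pitch, yaw] about the fixed x, y, z axes, in that order (R = Rz(yaw) Ry(pitch) Rx(roll)).
In Python, from cell import manip gives the robot as it stands.
- The arm moves only by the shell command python3 nudge.py 'ROWS' [OPENING] [FORCE]. ROWS is a JSON object with one list for each field, all of the same length, 1 to 5, a row being the entries at one place: sx, sy, sz (the shift in units of 100 mm), drx, dry, drz (a rotation vector in units of 0.2 rad); each row is the pose to reach, as a shift and turn from the pose commanded when the command began, along the tool's axes at that moment; what a row does not reach only later rows make up. A row lasts 1/10 s, in which the tool goes at most 50 mm and 0.15 rad, less where a joint would pass 70% of its speed; a pose out of reach is approached as far as the arm can. OPENING is the finger opening in mm, set as the command begins (- or left out keeps the last). The fingers move at their own pace and stop on an object; FORCE is the grip in N (left out, the last holds). Time passes only in rows, so rows that do not move let the fingers close. It prints the time, the measured TCP pose, the force, the opening and the grip force at its end. Input that does not fit is refused with a message, and nothing moves.
- manip.read_state(): the state, without advancing time (a new reading comes with each control period).
- manip.camera(name): name is "scene" or "side" or "wrist"; returns (picture, depth): 400x640x3 uint8, red, green, blue; 400x640 float32, mm along the optical axis (not along the pixel's ray), 0 where there is no reading.
- manip.camera_info(name): a dict with "K" (3x3 intrinsics, pixels), "dist" ([k1, k2, p1, p2, k3] as OpenCV has them; the pictures are not rectified), "rvec" (rotation vector, rad) and "tvec" (3), from world to camera coordinates, as OpenCV has them; the wrist camera has in their place "mount" (4x4, takes a point from camera to tool coordinates, whose origin is the TCP and whose axes are the flange's). Camera axes: x right, y down, z forward; pixel columns grow to the right and rows downward; lengths in mm; the calibration is good to about 2 mm. A picture is of the moment at which its call begins: read the wrist's pose just before it. camera_info takes no time and is no camera call.
- manip.sign_off(): hands the job in; it is judged then, once.
The state is a dict: "clock": time; "joints": joint angles; "qd": joint speeds; "effort": joint torques, N m; "eef_pos": TCP position; "eef_rot": TCP orientation; "wrist_force": force on the tool from outside, world axes, zero at the start; "moment": the same for the moment, N m; "finger_gap": finger opening in mm; "finger_force": force on a finger pad.
Only numpy, scipy, OpenCV 4.12 (cv2) and the standard library are available. Lean on these libraries where they do the work, as an engineer would, in place of code of your own. Each camera call takes 0.05 s, during which the arm holds its last target. There are 200 camera calls.

## Working session

There is one attempt and no reset: what is moved stays moved. The work goes in short steps, Python scripts to look and compute and a shell command to move; the robot and the scene stay as the last step left them, time stands still between calls to the robot, and variables do not carry over. Pictures are saved under pics/ and viewed, at most 10 in all, crops included, and the job is handed in when it is done.

```bash
ls; mkdir -p pics
python3 - <<'E'
from cell import manip
import cv2,numpy as np
ims=[]
for n in("scene","side"):
    p,d=manip.camera(n); np.savez(f"pics/{n}.npz",p=p,d=d)
    cv2.imwrite(f"pics/{n}.png",p[:,:,::-1])
    print(n,manip.camera_info(n))
print(manip.grip_depth, manip.read_state())
E
```

```text
cell.py
nudge.py
pics
scene {'K': array([[375.0674002 ,   0.        , 314.29396304],
       [  0.        , 375.0674002 , 194.89138281],
       [  0.        ,   0.        ,   1.        ]]), 'dist': array([-0.04200103,  0.        ,  0.        ,  0.        ,  0.        ]), 'rvec': array([ 1.99651919,  1.3275767 , -0.56625037]), 'tvec': array([-196.43983008, -247.348156  , 1788.70005916])}
side {'K': array([[488.08688048,   0.        , 324.15525576],
       [  0.        , 488.08688048, 194.7967693 ],
       [  0.        ,   0.        ,   1.        ]]), 'dist': array([-0.09066202,  0.        ,  0.        ,  0.        ,  0.        ]), 'rvec': array([ 2.13656253, -0.4942367 ,  0.26803042]), 'tvec': array([-504.71517085,  213.55937617, 1261.10604459])}
-18.8 {'clock': 0.1, 'joints': array([ 1.19238466e+00,  3.00406302e-01,  1.52149992e+00,  1.08329088e-05,
        1.32071557e+00, -6.66105793e-02]), 'qd': array([-9.63811455e-05, -1.78897919e-03, -1.65727859e-03, -5.17927251e-04,
        1.75057381e-03, -3.32284869e-04]), 'effort': array([ 1.13548584e-03, -5.32641041e+01, -3.53286517e+01,  7.09671155e-02,
        2.34664581e-02, -6.15669683e-05]), 'eef_pos': array([168.64507685, 523.26254117, 204.95621063]), 'eef_rot': array([-3.14056649e+00, -7.89709230e-05,  2.82978883e+00]), 'wrist_force': array([ 0.25695946, -0.56974863, -0.32853417]), 'moment': array([ 0.01263507,  0.01209986, -0.00373072]), 'finger_force': 0.0, 'finger_gap': 94.18507336664432}
```

View pics/scene.png

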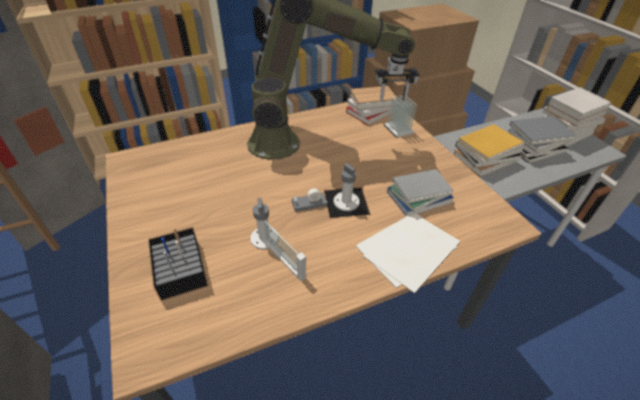

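View pics/side.png

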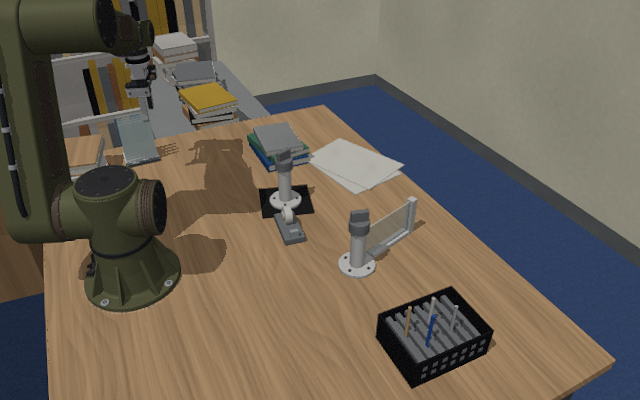

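The pane's post is at about (262,240) in scene (cap about (261,208)) and at about (357,264) in side (cap about (359,222)). The other post stands on the black pad at (347,200) in scene and (285,198) in side. I'll enlarge both views of the cap.

Run:
```python
import cv2,numpy as np
a=np.load("pics/scene.npz")["p"][190:260,230:310]; b=np.load("pics/side.npz")["p"][200:285,325:425]
r=lambda i,s:cv2.resize(i,None,fx=s,fy=s,interpolation=cv2.INTER_CUBIC)
A=r(a,5);B=r(b,4)
o=np.zeros((360,800,3),np.uint8);o[:350,:400]=A;o[:340,400:]=B
cv2.imwrite("pics/crop1.png",o[:,:,::-1])
```

```text
(no output)
```

View pics/crop1.png

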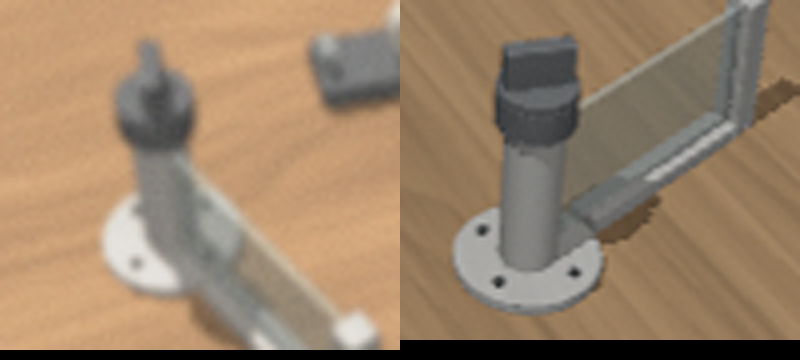

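Crop: the cap's skirt-top centre is at about scene (260.8,208.4) and side (359.2,223). In side, the bar's near top edge runs (350.8,211.5)–(369.2,209.8). In scene the bar is seen almost end-on.

```bash
cat > h.py <<'E'
import cv2,numpy as np
from cell import manip
from scipy.spatial.transform import Rotation as Ro
def ray(info,px,T=None):
    u=cv2.undistortPoints(np.array([[px]],float),info["K"],info["dist"])[0,0]
    d=np.array([u[0],u[1],1.])
    if T is None:
        R=cv2.Rodrigues(info["rvec"])[0]; return -R.T@info["tvec"],R.T@d
    return T[:3,3],T[:3,:3]@d
def tri(*rays):
    A=0;b=0
    for o,d in rays:
        d=d/np.linalg.norm(d);M=np.eye(3)-np.outer(d,d);A=A+M;b=b+M@o
    X=np.linalg.solve(A,b);return X,[np.linalg.norm(np.cross(X-o,d/np.linalg.norm(d))) for o,d in rays]
def atz(r,z): return r[0]+r[1]*(z-r[0][2])/r[1][2]
def wristT(s):
    T=np.eye(4);T[:3,:3]=Ro.from_euler("xyz",s["eef_rot"]).as_matrix();T[:3,3]=s["eef_pos"]
    return T@manip.camera_info("wrist")["mount"]
def togo(target,yaw):
    "shift in tool axes and turn about tool z to reach target TCP pointing down with the yaw of tool x"
    s=manip.read_state();R=Ro.from_euler("xyz",s["eef_rot"]).as_matrix()
    G=Ro.from_euler("xyz",[np.pi,0,yaw]).as_matrix()
    return R.T@(np.array(target)-s["eef_pos"]),Ro.from_matrix(R.T@G).as_rotvec()
E
python3 - <<'E'
from h import *
S=manip.camera_info("scene");D=manip.camera_info("side")
print(tri(ray(S,(260.8,208.4)),ray(D,(359.2,223))))
print("foot",atz(ray(S,(264,238)),10),atz(ray(D,(357,264)),10))
a=atz(ray(D,(350.8,211.5)),183);b=atz(ray(D,(369.2,209.8)),183);print(a,b,np.arctan2(*(b-a)[1::-1]),np.linalg.norm(b-a))
print("pane end",atz(ray(S,(301,254)),116))
print("other",tri(ray(S,(348,178)),ray(D,(284,163))))
print("basket",[atz(ray(D,p),80)[:2] for p in[(377,333),(415,368),(492,325),(453,290)]])
print("tape",atz(ray(D,(292,220)),40))
print(manip.camera_info("wrist")["mount"])
E
```

```text
(array([ 549.08253777, -217.11085726,  148.73946556]), [np.float64(3.910146669615108), np.float64(3.9101466696149636)])
foot [ 556.79339988 -218.49305184   10.        ] [ 550.22768005 -222.62858132   10.        ]
[ 530.10067299 -210.84278621  183.        ] [ 574.40109097 -224.45050486  183.        ] -0.2980208861060158 46.34325236984914
pane end [ 752.1150678 -150.3837353  116.       ]
other (array([498.54733978, 140.26218007, 134.52362021]), [np.float64(3.8710193582122727), np.float64(3.871019358212183)])
basket [array([ 444.20185247, -490.31275191]), array([ 466.3344392 , -598.61511028]), array([ 678.28606912, -584.13479549]), array([ 667.60547266, -462.0108424 ])]
tape [455.47242958  -8.5593856   40.        ]
[[-3.86298563e-05 -9.60895330e-01 -2.76911831e-01  8.02236861e+01]
 [ 9.99999988e-01  3.99856634e-06 -1.53377555e-04 -7.50378712e-01]
 [ 1.48487027e-04 -2.76911834e-01  9.60895319e-01 -1.80100589e+02]
 [ 0.00000000e+00  0.00000000e+00  0.00000000e+00  1.00000000e+00]]
```

The rows are not in the units I measure in: shifts go in units of 100 mm and turns go in units of 0.2 rad. I convert before sending: -75 mm is -0.75, -15 mm is -0.15, 0.75 rad is 3.75.

```bash
python3 nudge.py '{"sx":[-0.28, -0.57, -0.85, -1.14, -1.42], "sy":[-0.28, -0.56, -0.84, -1.13, -1.41], "sz":[-0.15, -0.3, -0.45, -0.6, -0.75], "drx":[0, 0, 0, 0, 0], "dry":[0, 0, 0, 0, 0], "drz":[0.75, 1.5, 2.25, 3, 3.75]}' 94
python3 -c "
from h import *
print(*togo([552,-218,280],-0.30))"
```

```text
clock: 0.6
eef_pos: [260.9, 344.1, 280.8]
eef_rot: [-3.141, 0.0, 2.074]
wrist_force: [-0.3, 0.6, -0.2]
finger_gap: 94.3
finger_force: 0.0
[-632.7708458   -15.96884889    0.94025714] [1.07640966e-04 4.27958772e-04 2.37385850e+00]
```
Each camera 0.05... clock 0.6. Next.

To row units: -200 mm is -2, -160 mm is -1.6, 0.6 rad is 3.

```bash
python3 nudge.py '{"sx":[-0.4, -0.8, -1.2, -1.6, -2], "sy":[-0.01, -0.02, -0.03, -0.04, -0.05], "sz":[0, 0, 0, 0, 0], "drx":[0, 0, 0, 0, 0], "dry":[0, 0, 0, 0, 0], "drz":[0.75, 1.5, 2.25, 3, 3.75]}'
python3 -c "
from h import *
print(*togo([552,-218,280],-0.30))"
```

```text
clock: 1.1
eef_pos: [354.0, 167.1, 280.4]
eef_rot: [3.142, -0.0, 1.324]
wrist_force: [0.9, 0.8, -0.0]
finger_gap: 94.1
finger_force: 0.0
[-324.95086676  286.13528603    0.41035051] [-1.85307038e-05 -4.16838696e-05  1.62373365e+00]
```

To row units: -150 mm is -1.5, 132 mm is 1.32, 0.75 rad is 3.75.

```bash
python3 nudge.py '{"sx":[-0.3, -0.6, -0.9, -1.2, -1.5], "sy":[0.26, 0.53, 0.79, 1.06, 1.32], "sz":[0, 0, 0, 0, 0], "drx":[0, 0, 0, 0, 0], "dry":[0, 0, 0, 0, 0], "drz":[0.75, 1.5, 2.25, 3, 3.75]}'
python3 -c "
from h import *
print(*togo([552,-218,280],-0.30))"
```

```text
clock: 1.6
eef_pos: [446.5, -10.2, 280.3]
eef_rot: [-3.141, 0.0, 0.573]
wrist_force: [-0.0, 0.9, 0.2]
finger_gap: 94.4
finger_force: 0.0
[-24.07931542 231.75758495   0.26842605] [-8.40454402e-05  1.96082991e-04  8.73379673e-01]
```

To row units: 212 mm is 2.12, 165 mm is 1.65, 0.75 rad is 3.75.

```bash
python3 nudge.py '{"sx":[-0.04, -0.08, -0.12, -0.18, -0.22], "sy":[0.4, 0.8, 1.2, 1.65, 2.12], "sz":[0, 0, 0, 0, 0], "drx":[0, 0, 0, 0, 0], "dry":[0, 0, 0, 0, 0], "drz":[0.75, 1.5, 2.25, 3, 3.75]}'
python3 nudge.py '{"sx":[0, 0, 0], "sy":[0.1, 0.1, 0.1], "sz":[0, 0, 0], "drx":[0, 0, 0], "dry":[0, 0, 0], "drz":[0.6, 0.6, 0.6]}'
python3 - <<'E'
from h import *
print(*togo([552,-218,280],-0.30))
s=manip.read_state();p,d=manip.camera("wrist");np.save("pics/w1T.npy",wristT(s))
print(s["joints"])
cv2.imwrite("pics/w1.png",p[:,:,::-1])
E
```

```text
clock: 2.1
eef_pos: [544.2, -199.6, 280.2]
eef_rot: [-3.141, 0.0, -0.176]
wrist_force: [0.6, 0.4, 0.4]
finger_gap: 93.5
finger_force: 0.0
clock: 2.4
eef_pos: [542.0, -207.3, 280.3]
eef_rot: [-3.141, 0.0, -0.287]
wrist_force: [0.3, 0.5, -0.8]
finger_gap: 94.2
finger_force: 0.0
[12.65041904  7.43338954  0.25135168] [-0.0002067   0.0004949   0.01341933]
[-4.28498098e-01  3.25656510e-01  1.31539019e+00  1.38437983e-04
  1.50106419e+00  1.42886922e+00]
```

View pics/w1.png

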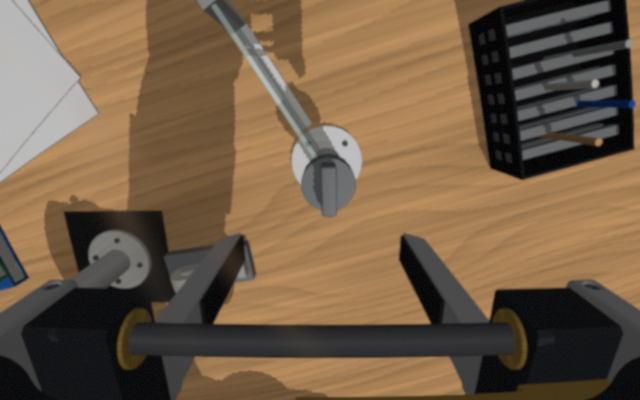

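Wrist view: the cap's skirt is centred at about (328,183), with the bar near-vertical in the image, top centre about (330,188). I'll take a second view displaced sideways and enlarge both.

```bash
python3 nudge.py '{"sx":[0.2, 0.4, 0.4, 0.4], "sy":[0.45, 0.8, 0.8, 0.8], "sz":[0, 0, 0, 0], "drx":[0, 0, 0, 0], "dry":[0, 0, 0, 0], "drz":[0, 0, 0, 0]}'
python3 - <<'E'
from h import *
s=manip.read_state();p,d=manip.camera("wrist");np.save("pics/w2T.npy",wristT(s))
q=cv2.imread("pics/w1.png")[:,:,::-1]
W=manip.camera_info("wrist")
c=np.linalg.inv(wristT(s))@[552,-218,168,1];k=W["K"]@(c[:3]/c[2]);x,y=int(k[0])-33,int(k[1])-40;print(x,y)
a=cv2.resize(q[145:230,290:370],None,fx=5,fy=5,interpolation=cv2.INTER_CUBIC)
b=cv2.resize(p[y:y+85,x:x+80],None,fx=5,fy=5,interpolation=cv2.INTER_CUBIC)
cv2.imwrite("pics/w12.png",np.hstack([a,b])[:,:,::-1])
E
```

```text
clock: 2.85
eef_pos: [557.6, -295.3, 280.4]
eef_rot: [-3.141, 0.0, -0.288]
wrist_force: [0.1, -0.6, -0.8]
finger_gap: 93.9
finger_force: 0.0
212 185
```

View pics/w12.png

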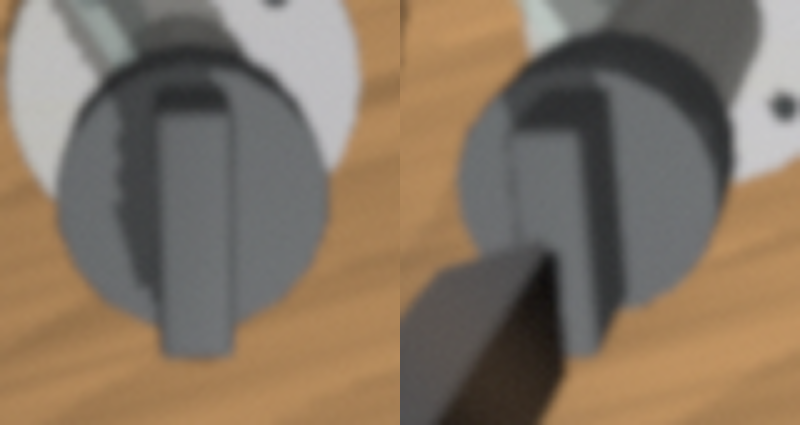

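Bar top face: in view 1 it runs from back (328.9,167.4) to front (329.7,216.2). In view 2 the right-hand corners are back (247.4,210.6) and front (252,256.2), against (336.2,167.4) and (336.8,216.2) in view 1.

Run:
```python
from h import *
W=manip.camera_info("wrist");A=np.load("pics/w1T.npy");B=np.load("pics/w2T.npy")
P=[]
for a,b in [((336.2,167.4),(247.4,210.6)),((336.8,216.2),(252,256.2)),((328.9,167.4),(241,210.6))]:
    X,e=tri(ray(W,a,A),ray(W,b,B));P.append(X);print(X,e)
f=atz(ray(W,(328.9,167.4),A),183);g=atz(ray(W,(329.7,216.2),A),183)
print("at 183",f,g,(f+g)/2,np.linalg.norm(f-g),np.arctan2(*(f-g)[1::-1]))
m=(f+g)/2;yaw=np.arctan2(*(f-g)[1::-1])
print(*togo([m[0],m[1],280],yaw))
```

```text
[ 568.81246425 -229.15907408  182.15231296] [np.float64(0.21862961227105931), np.float64(0.21862961227093497)]
[ 525.20133801 -217.57617549  182.28295774] [np.float64(0.06397060548908326), np.float64(0.06397060548911943)]
[ 570.24327498 -223.02710513  180.69449365] [np.float64(0.11116069879062257), np.float64(0.11116069879065678)]
at 183 [ 570.54091748 -223.11126771  183.        ] [ 527.33443914 -211.42096998  183.        ] [ 548.93767831 -217.26611884  183.        ] 44.76005844681667 -0.2642413225113742
[-30.35365449 -71.79292784   0.74584145] [-0.00017678 -0.00023266 -0.0235596 ]
```

To row units: 80 mm is 0.8, -72 mm is -0.72, -0.024 rad is -0.12.

```bash
python3 nudge.py '{"sx":[-0.15, -0.3, -0.3, -0.3, -0.3], "sy":[-0.36, -0.72, -0.72, -0.72, -0.72], "sz":[0, 0.1, 0.5, 0.8, 0.8], "drx":[0, 0, 0, 0, 0], "dry":[0, 0, 0, 0, 0], "drz":[-0.06, -0.12, -0.12, -0.12, -0.12]}' 50
python3 -c "
from h import *
print(*togo([548.9,-217.3,159],-0.264))"
```

```text
clock: 3.4
eef_pos: [548.1, -216.0, 197.5]
eef_rot: [-3.141, 0.005, -0.263]
wrist_force: [-0.0, -1.5, -0.2]
finger_gap: 57.9
finger_force: 0.0
[ 1.35575121  1.10953019 38.49283823] [-0.00106507  0.00545077  0.00079259]
```

```bash
python3 nudge.py '{"sx":[0, 0, 0, 0], "sy":[0, 0, 0, 0], "sz":[0.2, 0.35, 0.4, 0.4], "drx":[0, 0, 0, 0], "dry":[0, 0, 0, 0], "drz":[0, 0, 0, 0]}'
python3 nudge.py '{"sx":[0, 0, 0, 0, 0], "sy":[0, 0, 0, 0, 0], "sz":[0, 0, 0, 0, 0], "drx":[0, 0, 0, 0, 0], "dry":[0, 0, 0, 0, 0], "drz":[0, 0, 0, 0, 0]}' 0 25
python3 nudge.py '{"sx":[0, 0, 0], "sy":[0, 0, 0], "sz":[0, 0, 0], "drx":[0, 0, 0], "dry":[0, 0, 0], "drz":[0, 0, 0]}'
python3 -c "
from h import *
s=manip.read_state();print(s['moment'],s['wrist_force'],s['joints'])"
```

```text
clock: 3.8
eef_pos: [549.7, -218.0, 161.5]
eef_rot: [3.142, -0.001, -0.265]
wrist_force: [0.0, -0.3, 0.3]
finger_gap: 49.9
finger_force: 0.0
clock: 4.3
eef_pos: [549.5, -218.2, 160.6]
eef_rot: [-3.141, -0.0, -0.266]
wrist_force: [1.6, 5.3, -0.1]
finger_gap: 14.3
finger_force: 24.9
clock: 4.6
eef_pos: [549.6, -218.1, 160.5]
eef_rot: [-3.141, -0.0, -0.266]
wrist_force: [1.1, 3.2, 1.2]
finger_gap: 13.8
finger_force: 24.8
[ 0.77501455 -0.13145439 -0.01623337] [1.06701335 3.186301   1.15160059] [-4.39904330e-01  4.29227082e-01  1.45229101e+00  4.43951834e-04
  1.25999184e+00  1.39683928e+00]
```

Gripped: gap 13.8 mm. Next I'll feel the right-hand loosening direction (counter-clockwise from above, tool −z).

To row units: -0.12 rad is -0.6.

```bash
python3 nudge.py '{"sx":[0, 0, 0, 0], "sy":[0, 0, 0, 0], "sz":[0, 0, 0, 0], "drx":[0, 0, 0, 0], "dry":[0, 0, 0, 0], "drz":[-0.2, -0.4, -0.6, -0.6]}'
python3 -c "
from h import *
s=manip.read_state();print(s['moment'],s['wrist_force'])"
```

```text
clock: 5.0
eef_pos: [549.7, -217.6, 160.6]
eef_rot: [-3.14, -0.0, -0.145]
wrist_force: [2.6, 6.2, 1.9]
finger_gap: 14.2
finger_force: 25.3
[ 1.51913679 -0.34219278 -0.38978939] [2.64677676 6.18798996 1.88742192]
```

The resistance is −0.39 N·m at 0.12 rad, which looks like the stop. I'll ease off and compare with the other way.

To row units: 0.12 rad is 0.6.

```bash
python3 nudge.py '{"sx":[0, 0, 0, 0, 0], "sy":[0, 0, 0, 0, 0], "sz":[0, 0, 0, 0, 0], "drx":[0, 0, 0, 0, 0], "dry":[0, 0, 0, 0, 0], "drz":[0.3, 0.6, 1, 1.4, 1.4]}'
python3 -c "
from h import *
s=manip.read_state();print(s['moment'],s['wrist_force'])"
```

```text
clock: 5.5
eef_pos: [549.3, -218.6, 160.4]
eef_rot: [3.141, 0.0, -0.428]
wrist_force: [0.5, 0.4, 0.7]
finger_gap: 13.7
finger_force: 24.9
[ 0.01450773  0.1806471  -0.02801052] [0.50715659 0.37469635 0.70664266]
```

It runs freely clockwise (−0.03 N·m). I'll confirm past 0.15 rad.

```bash
python3 nudge.py '{"sx":[0, 0, 0, 0], "sy":[0, 0, 0, 0], "sz":[0, 0, 0, 0], "drx":[0, 0, 0, 0], "dry":[0, 0, 0, 0], "drz":[0.4, 0.8, 1.2, 1.2]}'
python3 -c "
from h import *
s=manip.read_state();print(s['moment'],s['wrist_force'],s['joints'])"
```

```text
clock: 5.9
eef_pos: [549.3, -218.6, 160.4]
eef_rot: [3.141, -0.0, -0.665]
wrist_force: [-0.0, -0.8, 0.1]
finger_gap: 13.5
finger_force: 24.9
[-0.05548076  0.15018017 -0.00835689] [-0.02630177 -0.76493731  0.1445427 ] [-4.40449285e-01  4.29305353e-01  1.45239598e+00 -4.41900008e-04
  1.25989910e+00  1.79588663e+00]
```

The thread is left-hand. J6 range (1.80 of 2.55) is too short to finish, so I'll release, lift, make a half turn and regrip.

To row units: -40 mm is -0.4, -45 mm is -0.45, -0.7 rad is -3.5.

```bash
python3 nudge.py '{"sx":[0, 0, 0, 0], "sy":[0, 0, 0, 0], "sz":[0, 0, 0, 0], "drx":[0, 0, 0, 0], "dry":[0, 0, 0, 0], "drz":[0, 0, 0, 0]}' 60
python3 nudge.py '{"sx":[0, 0, 0, 0, 0], "sy":[0, 0, 0, 0, 0], "sz":[-0.15, -0.4, -0.45, -0.45, -0.45], "drx":[0, 0, 0, 0, 0], "dry":[0, 0, 0, 0, 0], "drz":[0, 0, 0, -0.5, -1.2]}'
for i in 1 2; do :; done
python3 nudge.py '{"sx":[0, 0, 0, 0, 0], "sy":[0, 0, 0, 0, 0], "sz":[0, 0, 0, 0, 0], "drx":[0, 0, 0, 0, 0], "dry":[0, 0, 0, 0, 0], "drz":[-0.75, -1.5, -2.25, -3, -3.75]}'
python3 nudge.py '{"sx":[0, 0, 0, 0, 0], "sy":[0, 0, 0, 0, 0], "sz":[0, 0, 0, 0, 0], "drx":[0, 0, 0, 0, 0], "dry":[0, 0, 0, 0, 0], "drz":[-0.75, -1.5, -2.25, -3, -3.75]}'
python3 nudge.py '{"sx":[0, 0, 0, 0, 0], "sy":[0, 0, 0, 0, 0], "sz":[0, 0, 0, 0, 0], "drx":[0, 0, 0, 0, 0], "dry":[0, 0, 0, 0, 0], "drz":[-0.75, -1.5, -2.25, -3, -3.5]}'
python3 nudge.py '{"sx":[0, 0, 0, 0, 0], "sy":[0, 0, 0, 0, 0], "sz":[0, 0, 0, 0, 0], "drx":[0, 0, 0, 0, 0], "dry":[0, 0, 0, 0, 0], "drz":[-0.75, -1.5, -2.25, -3, -3.5]}'
python3 - <<'E'
from h import *
print(*togo([549.3,-218.6,160.4],np.pi-0.665))
s=manip.read_state();p,d=manip.camera("wrist")
cv2.imwrite("pics/w3.png",p[:,:,::-1]);print(s["joints"][5])
E
```

```text
clock: 6.3
eef_pos: [549.4, -218.3, 160.4]
eef_rot: [3.142, -0.0, -0.665]
wrist_force: [-0.6, -0.7, -0.4]
finger_gap: 42.4
finger_force: 0.0
clock: 6.8
eef_pos: [549.3, -218.3, 204.9]
eef_rot: [3.142, 0.0, -0.422]
wrist_force: [0.5, 0.1, 0.1]
finger_gap: 60.2
finger_force: 0.0
clock: 7.3
eef_pos: [549.3, -218.3, 204.5]
eef_rot: [-3.141, 0.001, 0.33]
wrist_force: [0.0, -0.6, -0.6]
finger_gap: 60.0
finger_force: 0.0
clock: 7.8
eef_pos: [549.3, -218.2, 204.6]
eef_rot: [-3.141, 0.0, 1.08]
wrist_force: [0.8, 0.0, 0.5]
finger_gap: 59.7
finger_force: 0.0
clock: 8.3
eef_pos: [549.3, -218.3, 204.5]
eef_rot: [-3.141, -0.0, 1.78]
wrist_force: [0.2, 0.5, -0.3]
finger_gap: 59.8
finger_force: 0.0
clock: 8.8
eef_pos: [549.3, -218.3, 204.5]
eef_rot: [-3.141, -0.001, 2.48]
wrist_force: [-0.2, -0.6, -0.6]
finger_gap: 60.1
finger_force: 0.0
[-0.2657985  -0.24841889 44.1323038 ] [-0.00018257 -0.00073199  0.00355025]
-1.3495198680774134
```

View pics/w3.png

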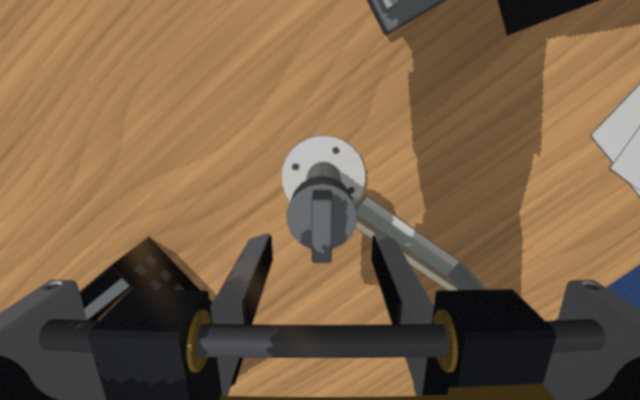

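The bar (about (321,225)) is vertical in the image and centred between the fingers. The half-turned grip is aligned, so I'll descend and regrip.

To row units: 44 mm is 0.44, 38 mm is 0.38.

```bash
python3 nudge.py '{"sx":[0, 0, 0, 0], "sy":[0, 0, 0, 0], "sz":[0.2, 0.38, 0.44, 0.44], "drx":[0, 0, 0, 0], "dry":[0, 0, 0, 0], "drz":[0, 0, 0, 0]}'
python3 nudge.py '{"sx":[0, 0, 0, 0, 0], "sy":[0, 0, 0, 0, 0], "sz":[0, 0, 0, 0, 0], "drx":[0, 0, 0, 0, 0], "dry":[0, 0, 0, 0, 0], "drz":[0, 0, 0, 0, 0]}' 0 25
python3 nudge.py '{"sx":[0, 0, 0, 0, 0], "sy":[0, 0, 0, 0, 0], "sz":[0, 0, 0, 0, 0], "drx":[0, 0, 0, 0, 0], "dry":[0, 0, 0, 0, 0], "drz":[0, 0, 0.4, 0.8, 1.2]}'
python3 -c "
from h import *
s=manip.read_state();print(s['moment'],s['wrist_force'])"
```

```text
clock: 9.25
eef_pos: [549.1, -218.2, 160.5]
eef_rot: [-3.141, -0.002, 2.473]
wrist_force: [-0.2, -0.6, 0.7]
finger_gap: 59.9
finger_force: 0.0
clock: 9.75
eef_pos: [549.5, -218.4, 161.6]
eef_rot: [3.141, 0.0, 2.474]
wrist_force: [0.7, 0.0, 0.9]
finger_gap: 23.3
finger_force: 0.0
clock: 10.25
eef_pos: [549.4, -218.3, 161.5]
eef_rot: [3.142, -0.0, 2.231]
wrist_force: [-0.3, 0.4, 1.0]
finger_gap: 13.7
finger_force: 25.0
[0.05388793 0.07269521 0.01117543] [-0.257662    0.40394463  1.0278547 ]
```

To row units: 0.4 rad is 2.

```bash
python3 nudge.py '{"sx":[0, 0, 0, 0, 0], "sy":[0, 0, 0, 0, 0], "sz":[0, 0, 0, 0, 0], "drx":[0, 0, 0, 0, 0], "dry":[0, 0, 0, 0, 0], "drz":[0.5, 1, 1.5, 2, 2]}'
python3 nudge.py '{"sx":[0, 0, 0, 0, 0], "sy":[0, 0, 0, 0, 0], "sz":[0, 0, 0, 0, 0], "drx":[0, 0, 0, 0, 0], "dry":[0, 0, 0, 0, 0], "drz":[0.5, 1, 1.5, 1.75, 1.75]}'
python3 -c "
from h import *
s=manip.read_state();print(s['moment'],s['wrist_force'])"
```

```text
clock: 10.75
eef_pos: [549.5, -218.3, 161.5]
eef_rot: [3.141, 0.0, 1.832]
wrist_force: [-0.0, -0.3, 0.3]
finger_gap: 13.6
finger_force: 25.0
clock: 11.25
eef_pos: [549.5, -218.3, 161.5]
eef_rot: [3.141, 0.0, 1.486]
wrist_force: [0.4, -0.4, 0.8]
finger_gap: 13.5
finger_force: 25.0
[-0.04290301  0.02278619 -0.0251574 ] [ 0.42455976 -0.36049056  0.77507286]
```

The cap has turned about 1.39 rad. I'll test the lift gently, 4 mm first.

To row units: -4 mm is -0.04, -2 mm is -0.02.

```bash
python3 nudge.py '{"sx":[0, 0, 0], "sy":[0, 0, 0], "sz":[-0.02, -0.04, -0.04], "drx":[0, 0, 0], "dry":[0, 0, 0], "drz":[0, 0, 0]}'
```

```text
clock: 11.55
eef_pos: [549.5, -218.4, 165.8]
eef_rot: [3.141, 0.0, 1.485]
wrist_force: [0.3, -0.2, -2.2]
finger_gap: 13.7
finger_force: 25.0
```

To row units: -10 mm is -0.1, -5 mm is -0.05.

```bash
python3 nudge.py '{"sx":[0, 0, 0], "sy":[0, 0, 0], "sz":[-0.05, -0.1, -0.1], "drx":[0, 0, 0], "dry":[0, 0, 0], "drz":[0, 0, 0]}'
```

```text
clock: 11.85
eef_pos: [549.8, -218.5, 176.5]
eef_rot: [3.14, 0.001, 1.484]
wrist_force: [-0.6, 0.1, -1.1]
finger_gap: 13.6
finger_force: 25.0
```

The wrist force is −1.1 N, close to the cap's weight alone, so it is free. I'll lift to about 105 mm in total.

```bash
python3 nudge.py '{"sx":[0, 0, 0, 0, 0], "sy":[0, 0, 0, 0, 0], "sz":[-0.2, -0.45, -0.7, -0.88, -0.9], "drx":[0, 0, 0, 0, 0], "dry":[0, 0, 0, 0, 0], "drz":[0, 0, 0, 0, 0]}'
python3 nudge.py '{"sx":[0, 0, 0, 0], "sy":[0, 0, 0, 0], "sz":[0, 0, 0, 0], "drx":[0, 0, 0, 0], "dry":[0, 0, 0, 0], "drz":[0, 0, 0, 0]}'
python3 - <<'E'
from h import *
p,d=manip.camera("side")
cv2.imwrite("pics/end.png",cv2.resize(p[130:300,240:440],None,fx=3,fy=3)[:,:,::-1])
E
```

```text
clock: 12.35
eef_pos: [550.0, -218.6, 267.8]
eef_rot: [3.138, 0.001, 1.484]
wrist_force: [-0.4, 0.0, -1.5]
finger_gap: 14.0
finger_force: 25.0
clock: 12.75
eef_pos: [549.3, -218.3, 264.7]
eef_rot: [-3.141, -0.0, 1.484]
wrist_force: [-0.3, 0.3, -1.5]
finger_gap: 13.3
finger_force: 25.0
```

View pics/end.png

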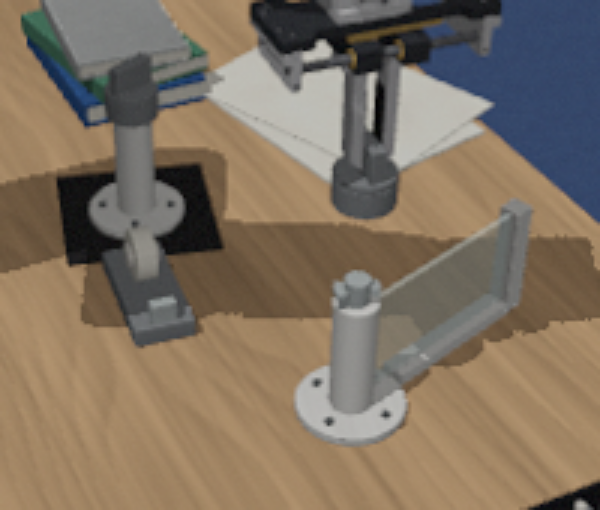

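The cap is level in the fingers at crop (365,185), well above the bare neck at (357,285). The other cap is still on its post at (132,95).

```bash
python3 -c "
from cell import manip
print(manip.sign_off())"
```

```text
the job is handed in; nothing more can be done
None
```

The pane post's cap had a left-hand thread; I turned it about 1.4 rad clockwise, lifted it off and am holding it level about 10 cm above its seat; the other cap was left on, and the job is handed in (sign-off returned no verdict).

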